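# Set the jointer for a deep first cut

## Task

Set up the benchtop jointer for a roughing cut: push the yellow-handled depth lever past its first click, all the way to its second stop at the red mark, and push the rough board that lies on the jointer's near table sideways until it rests flat against the fence. The board is slid, not lifted, and stays short of the red cutter guard; force nothing, and leave everything else where it is.

Things in the scene. Friction and masses are not known exactly. Their poses are not given: they have to be found in the camera images.
- jointer: Benchtop jointer fixed to the bench, switched off. Origin on the bench under its middle; x axis from the front (lever side) to the fence, y axis along the tables from infeed (near the robot) to outfeed. Table tops 190 mm up, x -85 to 85 mm; infeed y -350 to -22, outfeed y 22 to 350 mm. Fence: upright plate to 275 mm up, y -270 to 190 mm. Red cutter guard from y -23 mm, top 207 mm up.
- depth_lever (a joint): Lever angle (rad), level swing: 0 = parked (white mark), 0.35 = first click (yellow mark), 0.70 = second stop (red mark, hard end). Handle moves 52 mm a stage towards the jointer's +y. A spring draws it into each of the three places; pushing it out takes up to 9 N at the handle; past half-way it snaps ahead into the next place. Stays where left; lowers the infeed table 3 mm in all.
- lever_knob (a point): Middle of the lever's yellow upright handle, a slightly tapered round grip 20 to 30 mm thick, from 118 to 194 mm above the bench, standing free about 90 mm in front of the tables. The handle turns with the lever about the pivot; the point's x axis points from the handle to the pivot. Below it a steel arm and a dark quadrant plate (top 94 mm up).
- lever_pivot (a point): Point on the lever's upright pivot axis (jointer x -30, y -95 mm), 155 mm above the bench like the handle's middle, which stays 150 mm from it. At the first click the lever points straight to the front (jointer -x); parked it is 0.35 rad from there towards the infeed end, at the second stop 0.35 rad towards the outfeed end.
- deep_mark (a point): Where the middle of the handle stands when the lever is at its second stop, just beyond the red mark (jointer x -171, y -44 mm); 155 mm above the bench. Fixed on the jointer, same axes.
- fence_face (a point): Point on the front face of the fence at its foot (jointer x 60, y -180 mm), 190 mm above the bench, near the middle of the infeed table. Axes as the jointer's: x points into the fence, y along it. The face is flat and upright.
- board: Loose brown plank, 220 x 70 x 28 mm, 0.17 to 0.36 kg, flat on the infeed table, its edge 35 to 60 mm off the fence at mid-length and up to 0.1 rad askew. Origin at the centre of its underside (190 mm up); y axis along the plank towards the cutter, x axis across it towards the fence. Flat against the fence, its centre line is 35 mm from the fence face.
- board_lead (a point): Middle of the board's end nearest the cutter guard, 110 mm from its centre.
- push_block: Orange push block with a rubber sole, 130 x 80 x 69 mm, standing on the outfeed table. Leave alone. Origin at its underside.
- chisel_a: Wide chisel with a black handle, 260 mm long, lying on the bench. Leave alone.
- chisel_b: Narrow chisel with a black handle, 260 mm long, lying on the bench. Leave alone.
- mallet: Wooden mallet lying on the bench, 320 mm long, head 130 x 75 x 60 mm. Leave alone.
- tape_measure: Yellow tape measure, 70 x 40 x 68 mm. Leave alone.
- block_plane: Steel block plane, 160 x 46 x 60 mm. Leave alone.
- g_clamp: Blue G-clamp lying flat, 130 mm long. Leave alone.
- try_square: Try square with a dark wooden stock and a steel blade, 160 x 125 x 20 mm, lying flat. Leave alone.

How it is judged:
At the end, for the whole second after the job is handed in: The depth lever rests at its second stop (over 0.66 of 0.70 rad); the board lies flat on the infeed table, short of the cutter guard, its edge against the fence within 3.5 mm and parallel to it within 0.025 rad (value of joint depth_lever above 0.66 rad and x of board in the frame of fence_face above -0.0385 m and angle between the x axis of board and the x axis of jointer, either way round below 0.025 rad and angle between board's own z axis and vertical below 0.03 rad and z of board in the frame of jointer between 0.183 and 0.193 m and y of board_lead in the frame of jointer between -0.13 and -0.024 m); the robot touches nothing.
It fails at once if the board is lifted more than 10 mm off the table or tipped over 0.15 rad (z of board in the frame of jointer above 0.2 m or angle between board's own z axis and vertical above 0.15 rad).
It fails at once if the lever, the board or any part of the jointer is pressed or gripped with more than 60 N (contact force between the fingers and jointer above 60 N or contact force between the fingers and board above 60 N).
It fails at once if a bystander is moved more than 20 mm (distance of any of push_block, chisel_a, chisel_b, mallet, tape_measure, block_plane, g_clamp, try_square from where it was at the start of the episode above 0.02 m).
It also fails if it takes over 48 s, if anything falls off the work surface, if the arm or the gripper's body presses on something with over 40 N, if the wrist force passes 120 N, or if a joint passes its speed limit or range.

## Robot

A 6-joint arm with a two-finger parallel gripper is mounted at the origin on the work surface. World frame = base frame: x ahead of the robot, y to its left, z up, the work surface at z = 0. Lengths are in m, angles in rad, forces in N, time in s.
With the tool pointing down it reaches from about 0.35 to 0.975 m from the base axis. Payload 4.9 kg.
Tool frame: the origin (TCP) lies on the centre line of the jaws, within the pads' length; the fingertips stand 14 mm ahead of it and the grasp point (between the pads) lies 5 mm behind it; z points along the fingers, y is the line along which they close (so a half turn about z gives the same grasp; the last joint's range is limited). The gripper opens to 85 mm and grips with 20 to 120 N. Pads are 22 mm wide; open, the fingers measure 114 mm over their backs; the gripper's body (76 mm by 85 mm) begins 54 mm behind the grasp point. The pads swing forward as they close: fully open they stand 13 mm farther back than shut.
Start: joints at [1.049, 0.053, 1.613, -0, 1.476, -0.119], TCP at [0.245, 0.575, 0.245] pointing down, gripper open.
Joint ranges: [-3.01, 3.01], [-1.01, 2.22], [0.06, 2.58], [-1.02, 4.17], [0.09, 2.62], [-3.14, 3.14]. Speed limits (rad/s): [2.57, 2.57, 3.14, 3.14, 3.14, 3.14].

## Interface

Orientations are given as a unit quaternion [w, x, y, z].
In Python, from plant import * gives the robot as it stands.
- The arm moves only by the tool send_rows, never from a script. Its argument "steps" is a list of rows, each an object with "translation": the shift along the tool's x, y, z in cm, a list of three; "delta_rot": the turn, a rotation vector about the tool's x, y, z in rad, a list of three; "jaw": the finger opening in cm, from 0 to 8.54. In form: [{"translation": [dx, dy, dz], "delta_rot": [rx, ry, rz], "jaw": jaw}, ...]. A call has exactly 8 rows; each row is the pose to reach, as a shift and turn from the pose commanded when the call began, along the tool's axes at that moment; what a row does not reach only later rows make up. A row lasts 1/10 s, in which the tool goes at most 50 mm and 8.59 degrees, less where a joint would pass 70% of its speed; a pose out of reach is approached as far as the arm can. A call with a gripper value outside its range is refused whole. The fingers move at their own pace and stop on an object; the grip force is fixed at half the most. Time passes only in rows, so rows that repeat a pose let the fingers close, or fill a call up. It gives the time, the measured TCP pose, the force, the opening and the grip force at its end, in the units of the state.
- state(): the state, without advancing time (a new reading comes with each control period).
- grab_frame(name): name is "scene" or "top" or "wrist"; returns a dict with "pixels" (400x640x3 uint8, blue, green, red), "range_z" (400x640 float32, m along the optical axis (not along the pixel's ray), 0 where there is no reading), "fx", "fy", "cx", "cy" (pixels), "rvec" (rotation vector, rad) and "tvec" (3), from world to camera coordinates, as OpenCV has them. Camera axes: x right, y down, z forward; pixel columns grow to the right and rows downward; lengths in m; the calibration is good to about 2 mm. A picture is of the moment at which its call begins.
- job_done(): hands the job in; it is judged then, once.
The state is a dict: "time": time; "joint_pos": joint angles; "joint_vel": joint speeds; "joint_efforts": joint torques, N m; "tool_pos": TCP position; "tool_rot": TCP orientation; "contact_force": force on the tool from outside, world axes, zero at the start; "ft_torque": the same for the moment, N m; "gripper_width": opening from 0.0 (shut) to 1.0 (fully open); "grasp_force": force on a finger pad.
Only numpy, scipy, OpenCV 4.12 (cv2) and the standard library are available. Lean on these libraries where they do the work, as an engineer would, in place of code of your own. Each camera call takes 0.05 s, during which the arm holds its last target. There are 200 camera calls.

## Working session

There is one attempt and no reset: what is moved stays moved. The work goes in short steps, Python scripts to look and compute and a tool call to move; the robot and the scene stay as the last step left them, time stands still between calls to the robot, and variables do not carry over. Pictures are saved under pics/ and viewed, at most 10 in all, crops included, and the job is handed in when it is done.

Besides the shell and the picture viewer there is one more tool, called after "Emit:" as name([rows], argument=value, ...), one row to a line, values as JSON. send_rows: Moves the arm, as the interface text tells. Its arguments: {"type":"object","properties":{"steps":{"type":"array","items":{"type":"object","properties":{"translation":{"type":"array","items":{"type":"number"}},"delta_rot":{"type":"array","items":{"type":"number"}},"jaw":{"type":"number"}}}}},"required":["steps"]}

```bash
mkdir -p pics; cat > h.py <<'E'
from plant import *
import numpy as np, cv2
def cam(f):
    R=cv2.Rodrigues(np.array(f["rvec"],float))[0]; return R,np.array(f["tvec"],float).ravel()
def pts(f):
    R,t=cam(f); d=f["range_z"]; v,u=np.mgrid[:d.shape[0],:d.shape[1]]
    P=np.stack([(u-f["cx"])/f["fx"]*d,(v-f["cy"])/f["fy"]*d,d],-1)
    return (P-t)@R   # world
def plane(f,uv,z):
    R,t=cam(f); uv=np.atleast_2d(uv).astype(float)
    r=np.c_[(uv[:,0]-f["cx"])/f["fx"],(uv[:,1]-f["cy"])/f["fy"],np.ones(len(uv))]@R
    c=-R.T@t; return c+r*((z-c[2])/r[:,2])[:,None]
E
python3 - <<'E'
from h import *
a=grab_frame("top");b=grab_frame("scene")
for n,f in(("top",a),("scene",b)):
    cv2.imwrite(f"pics/{n}0.png",f["pixels"]); R,t=cam(f); print(n,(-R.T@t).round(3),f["fx"],(f["range_z"]>0).mean())
    np.save(n+".npy",f,allow_pickle=True)
print(state())
E
```

```text
top [0.389 0.046 1.135] 365.91490320954887 0.9959140625
scene [ 1.395 -0.147  0.709] 439.3610571989988 0.9960390625
{'time': 0.1, 'joint_pos': array([ 1.04901486e+00,  5.32766223e-02,  1.61417577e+00,  3.15667665e-06,
        1.47599427e+00, -1.18999479e-01]), 'joint_vel': array([-0.00053601, -0.00095528, -0.00305545, -0.00114094, -0.00160407,
       -0.0009604 ]), 'joint_efforts': array([-5.09002475e-04, -3.94900739e+01, -3.71364820e+01, -1.55296243e-04,
        3.88169297e-03, -4.84893405e-06]), 'tool_pos': array([0.24471245, 0.5745094 , 0.24418335]), 'tool_rot': array([-2.93439790e-04,  2.00032464e-01,  9.79788831e-01, -8.79338098e-04]), 'contact_force': array([ 0.24641878, -0.13694315, -0.91380607]), 'ft_torque': array([-0.01977392,  0.02555917,  0.03915118]), 'grasp_force': 0.0, 'gripper_width': 0.9985589069974967}
```

View pics/top0.png

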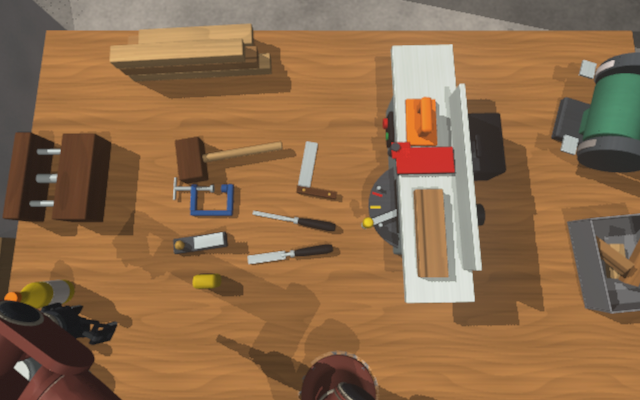

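View pics/scene0.png

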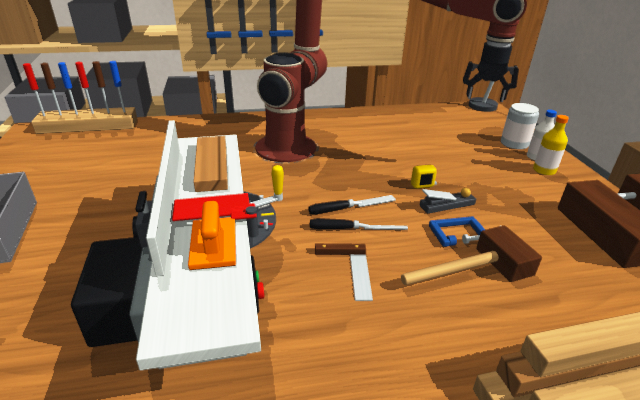

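The top view shows the jointer on the right: white tables around (430,170), fence plate (465,180), board (432,232), guard (425,160), yellow knob (368,222). The scene view confirms this; world +x is up in the top image and +y is left.

```bash
python3 - <<'E'
from h import *
f=np.load("top.npy",allow_pickle=True).item(); P=pts(f)
hsv=cv2.cvtColor(f["pixels"],cv2.COLOR_BGR2HSV); H,S,V=[hsv[...,i].astype(int) for i in range(3)]
v,u=np.mgrid[:400,:640]; reg=(u>350)&(u<500)&(v>30)&(v<310)
def rect(m,z=None,name=""):
    m=m.astype(np.uint8); c=max(cv2.findContours(m,0,2)[0],key=cv2.contourArea)[:,0]
    W=plane(f,c,z)[:,:2] ; r=cv2.minAreaRect((W*1000).astype(np.float32)); print(name,r, cv2.boxPoints(r).round(0).tolist()); return r
tab=reg&(abs(P[...,2]-.19)<.008)&(S<60)
# left edge of table: per row the first column
for nm,m,z in(("table",reg&(u<460)&(P[...,2]>.18)&(P[...,2]<.2)&(S<60),.19),("tabletop+",reg&(P[...,2]>.18)&(P[...,2]<.225)&(u<478),.19),
  ("board",reg&(P[...,2]>.208)&(P[...,2]<.23)&(H<25)&(S>70)&(v>175)&(v<290),.218),
  ("boardcol",reg&(H>5)&(H<25)&(S>70)&(v>180)&(v<285)&(u>405)&(u<455),.218),
  ("fence",reg&(P[...,2]>.262)&(P[...,2]<.29),.275),
  ("guard",reg&((H<5)|(H>175))&(S>150)&(u>395)&(v>140)&(v<180),.207),
  ("knob",reg&(H>22)&(H<35)&(S>150)&(v>200)&(v<240),.19)):
    try: rect(m,z,nm); print(m.sum(),np.median(P[m],0).round(3), P[m].max(0).round(3),P[m].min(0).round(3))
    except Exception as e: print(nm,e)
# edges by line fits
L=[];Rr=[];T=[]
for r in range(50,300):
    c=np.where(reg[r]&(S[r]<60)&(abs(P[r,:,2]-.19)<.01))[0]
    if len(c)and not 85<r<180: L.append((c[0]-.5,r))
W=plane(f,np.array(L),.19); k=cv2.fitLine((W[:,:2]).astype(np.float32),cv2.DIST_HUBER,0,.001,.001).ravel(); print("front edge",k,np.arctan2(k[1],k[0]))
cv2.imwrite("pics/c.png",cv2.resize(f["pixels"][30:310,340:500],None,fx=2.1,fy=2.1,interpolation=cv2.INTER_CUBIC))
cv2.imwrite("pics/c2.png",cv2.resize(f["pixels"][150:310,350:490],None,fx=3.7,fy=3.7,interpolation=cv2.INTER_CUBIC))
E
```

```text
table ((442.36322021484375, -231.00186157226562), (327.419921875, 151.36289978027344), 1.1653592586517334) [[277.0, -159.0], [280.0, -310.0], [608.0, -303.0], [605.0, -152.0]]
9065 [ 0.599 -0.231  0.19 ] [ 0.979 -0.13   0.2  ] [ 0.277 -0.317  0.18 ]
tabletop+ ((628.3148193359375, -226.96969604492188), (699.1231689453125, 191.2814178466797), 1.3830091953277588) [[277.0, -140.0], [281.0, -331.0], [980.0, -314.0], [975.0, -123.0]]
15858 [ 0.59  -0.23   0.192] [ 0.982 -0.058  0.225] [ 0.277 -0.356  0.18 ]
board ((450.6688537597656, -221.9753875732422), (216.47911071777344, 72.88996124267578), 0.7210608124732971) [[342.0, -187.0], [343.0, -260.0], [559.0, -257.0], [558.0, -184.0]]
2529 [ 0.447 -0.223  0.218] [ 0.559 -0.187  0.223] [ 0.342 -0.261  0.208]
boardcol ((450.676025390625, -222.12570190429688), (216.3409881591797, 74.84324645996094), 0.5984700322151184) [[342.0, -186.0], [343.0, -261.0], [559.0, -258.0], [558.0, -184.0]]
2633 [ 0.447 -0.222  0.218] [0.559 0.046 1.135] [ 0.342 -0.27   0.187]
fence ((590.2723388671875, -302.93829345703125), (457.4451904296875, 19.619441986083984), 1.4457708597183228) [[361.0, -299.0], [362.0, -319.0], [819.0, -307.0], [819.0, -287.0]]
1436 [ 0.577 -0.304  0.274] [ 0.82  -0.205  0.28 ] [ 0.362 -0.319  0.262]
guard ((644.659912109375, -219.50160217285156), (83.61009216308594, 149.65830993652344), 0.22588659822940826) [[603.0, -145.0], [603.0, -294.0], [687.0, -294.0], [686.0, -145.0]]
1524 [ 0.638 -0.216  0.207] [0.687 0.046 1.135] [ 0.389 -0.312  0.156]
knob ((475.25830078125, -69.83148193359375), (23.257787704467773, 23.495351791381836), 0.2712312936782837) [[464.0, -58.0], [464.0, -82.0], [487.0, -82.0], [487.0, -58.0]]
115 [ 0.479 -0.073  0.19 ] [ 0.532 -0.058  0.197] [ 0.464 -0.118  0.091]
front edge [ 0.9997059   0.02425137  0.5428452  -0.15322115] 0.024253745
```

View pics/c2.png

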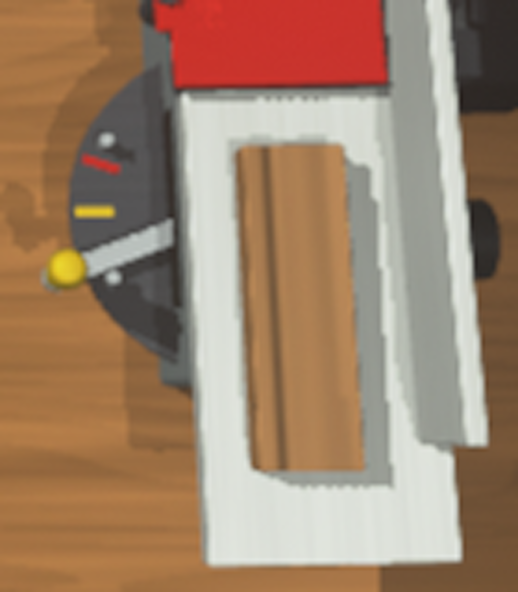

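Emit:
send_rows([
  {"translation": [-5,-6.1,0],"delta_rot": [0,0,-0.1],"jaw": 0},
  {"translation": [-42.1,-51.6,0],"delta_rot": [0,0,-0.2],"jaw": 0},
  {"translation": [-42.1,-51.6,0],"delta_rot": [0,0,-0.3],"jaw": 0},
  {"translation": [-42.1,-51.6,0],"delta_rot": [0,0,-0.427],"jaw": 0},
  {"translation": [-42.1,-51.6,0],"delta_rot": [0,0,-0.427],"jaw": 0},
  {"translation": [-42.1,-51.6,0],"delta_rot": [0,0,-0.427],"jaw": 0},
  {"translation": [-42.1,-51.6,0],"delta_rot": [0,0,-0.427],"jaw": 0},
  {"translation": [-42.1,-51.6,0],"delta_rot": [0,0,-0.427],"jaw": 0},
])

```text
time: 0.9
tool_pos: [0.356, 0.1889, 0.2449]
tool_rot: [0.0, -0.012, 1.0, -0.0]
contact_force: [0.9, 0.2, -0.7]
gripper_width: 0.001
grasp_force: 0.0
```

Emit:
send_rows([
  {"translation": [-6.8,-25.5,0],"delta_rot": [0,0,0],"jaw": 0},
  {"translation": [-6.8,-25.5,0],"delta_rot": [0,0,0],"jaw": 0},
  {"translation": [-6.8,-25.5,0],"delta_rot": [0,0,0],"jaw": 0},
  {"translation": [-6.8,-25.5,0],"delta_rot": [0,0,0],"jaw": 0},
  {"translation": [-6.8,-25.5,0],"delta_rot": [0,0,0],"jaw": 0},
  {"translation": [-6.8,-25.5,0],"delta_rot": [0,0,0],"jaw": 0},
  {"translation": [-6.8,-25.5,0],"delta_rot": [0,0,0],"jaw": 0},
  {"translation": [-6.8,-25.5,0],"delta_rot": [0,0,0],"jaw": 0},
])

```text
time: 1.7
tool_pos: [0.43, -0.0618, 0.2448]
tool_rot: [-0.001, -0.012, 1.0, 0.001]
contact_force: [0.5, 0.5, -0.4]
gripper_width: -0.003
grasp_force: 0.0
```

Emit:
send_rows([
  {"translation": [0,-0.3,3],"delta_rot": [0,0,0],"jaw": 0},
  {"translation": [0,-0.3,6],"delta_rot": [0,0,0],"jaw": 0},
  {"translation": [0,-0.3,8],"delta_rot": [0,0,0],"jaw": 0},
  {"translation": [0,-0.3,8.5],"delta_rot": [0,0,0],"jaw": 0},
  {"translation": [0,-0.3,8.5],"delta_rot": [0,0,0],"jaw": 0},
  {"translation": [0,-0.3,8.5],"delta_rot": [0,0,0],"jaw": 0},
  {"translation": [0,-0.3,8.5],"delta_rot": [0,0,0],"jaw": 0},
  {"translation": [0,-0.3,8.5],"delta_rot": [0,0,0],"jaw": 0},
])

```text
time: 2.5
tool_pos: [0.4311, -0.0656, 0.1617]
tool_rot: [0.001, -0.012, 1.0, -0.0]
contact_force: [-0.4, -1.1, 0.0]
gripper_width: 0.002
grasp_force: 0.0
```

```bash
python3 - <<'E'
from h import *
f=grab_frame("scene");s=state();print(s["tool_pos"],s["contact_force"])
R,t=cam(f)
T=s["tool_pos"]
for dz in(0,-.014,-.027):
    q=R@(T+[0,0,dz])+t; print(dz,q[:2]/q[2]*f["fx"]+[f["cx"],f["cy"]])
cv2.imwrite("pics/s1.png",cv2.resize(f["pixels"][100:260,160:360],None,fx=3.5,fy=3.5,interpolation=cv2.INTER_CUBIC))
E
```

```text
[ 0.43098306 -0.0656969   0.1613947 ] [ 0.13734718  0.03802179 -0.51588102]
0 [277.62949789 168.27234147]
-0.014 [277.79209491 173.0986583 ]
-0.027 [277.94106246 177.52041579]
```

View pics/s1.png

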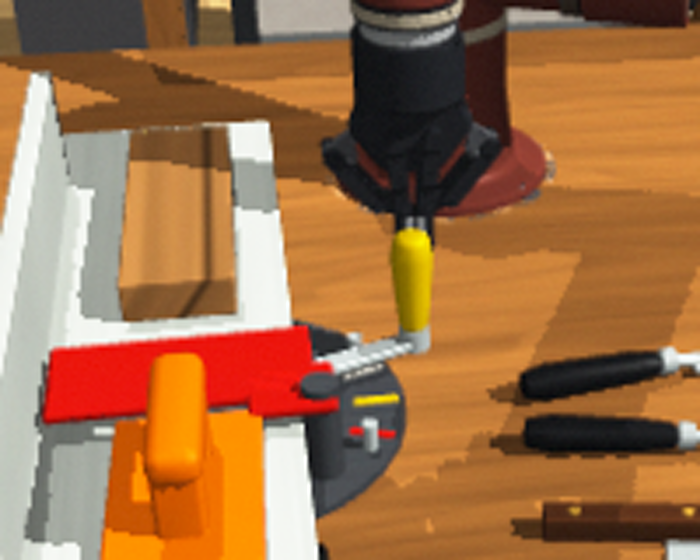

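Emit:
send_rows([
  {"translation": [-1.5,0,0],"delta_rot": [0,0,0],"jaw": 0},
  {"translation": [-2.7,0,0],"delta_rot": [0,0,0],"jaw": 0},
  {"translation": [-3.7,0,0],"delta_rot": [0,0,0],"jaw": 0},
  {"translation": [-4.7,0,0],"delta_rot": [0,0,0],"jaw": 0},
  {"translation": [-5.7,0,0],"delta_rot": [0,0,0],"jaw": 0},
  {"translation": [-6.7,0,0],"delta_rot": [0,0,0],"jaw": 0},
  {"translation": [-7.6,0,0],"delta_rot": [0,0,0],"jaw": 0},
  {"translation": [-8.5,0,0],"delta_rot": [0,0,0],"jaw": 0},
])

```text
time: 3.35
tool_pos: [0.515, -0.0633, 0.1606]
tool_rot: [-0.002, -0.012, 1.0, 0.0]
contact_force: [-7.9, 1.3, 4.8]
gripper_width: 0.002
grasp_force: 4.1
```

Emit:
send_rows([
  {"translation": [-0.6,0,0],"delta_rot": [0,0,0],"jaw": 0},
  {"translation": [-1.2,0,0],"delta_rot": [0,0,0],"jaw": 0},
  {"translation": [-1.7,0,0],"delta_rot": [0,0,0],"jaw": 0},
  {"translation": [-2.2,0,0],"delta_rot": [0,0,0],"jaw": 0},
  {"translation": [-2.5,0,0],"delta_rot": [0,0,0],"jaw": 0},
  {"translation": [-2.5,0,0],"delta_rot": [0,0,0],"jaw": 0},
  {"translation": [-2.5,0,0],"delta_rot": [0,0,0],"jaw": 0},
  {"translation": [-2.5,0,0],"delta_rot": [0,0,0],"jaw": 0},
])

```text
time: 4.15
tool_pos: [0.5402, -0.0629, 0.1603]
tool_rot: [-0.0, -0.012, 1.0, -0.0]
contact_force: [0.2, -0.7, 0.3]
gripper_width: 0.001
grasp_force: 0.0
```

```bash
python3 - <<'E'
from h import *
f=grab_frame("scene");s=state();print(s["tool_pos"],s["contact_force"])
cv2.imwrite("pics/s2.png",cv2.resize(f["pixels"][100:260,160:360],None,fx=3.5,fy=3.5,interpolation=cv2.INTER_CUBIC))
hsv=cv2.cvtColor(f["pixels"],cv2.COLOR_BGR2HSV); m=cv2.inRange(hsv,(22,150,60),(35,255,255)); m[:,:230]=0;m[:,330:]=0
P=pts(f)[m>0]; P=P[P[:,2]>.115]; print(len(P),np.median(P,0),P.max(0),P.min(0))
E
```

```text
[ 0.54020829 -0.06286122  0.16025188] [ 0.87882551 -0.35612187  0.00583851]
334 [ 0.58972421 -0.06944967  0.16781937] [ 1.39530671 -0.05126034  0.70874809] [ 0.54790283 -0.14673516  0.1198109 ]
```

View pics/s2.png

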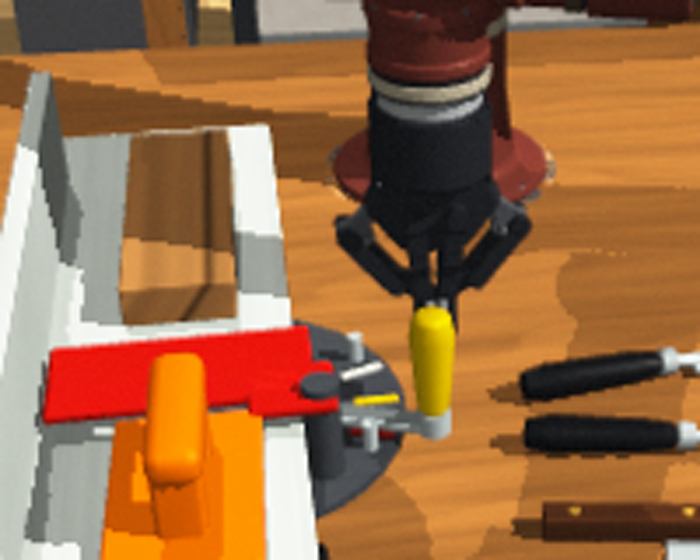

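The lever arm now covers the red mark, with the knob snapped clear of the finger (about crop (432,360)). Now to the board.

Emit:
send_rows([
  {"translation": [2,0,0],"delta_rot": [0,0,0],"jaw": 0},
  {"translation": [2,0,-4.5],"delta_rot": [0,0,0],"jaw": 0},
  {"translation": [2,0,-9],"delta_rot": [0,0,0],"jaw": 0},
  {"translation": [5,-3.5,-9],"delta_rot": [0,0,0],"jaw": 0},
  {"translation": [8,-7,-9],"delta_rot": [0,0,0],"jaw": 0},
  {"translation": [9.4,-8.5,-9],"delta_rot": [0,0,0],"jaw": 0},
  {"translation": [9.4,-8.5,-9],"delta_rot": [0,0,0],"jaw": 0},
  {"translation": [9.4,-8.5,-9],"delta_rot": [0,0,0],"jaw": 0},
])

```text
time: 5.0
tool_pos: [0.4485, -0.1501, 0.2504]
tool_rot: [0.0, -0.012, 1.0, 0.0]
contact_force: [0.2, 0.1, 0.4]
gripper_width: -0.001
grasp_force: 0.0
```

Emit:
send_rows([
  {"translation": [0,0,1],"delta_rot": [0,0,0],"jaw": 0},
  {"translation": [0,0,2],"delta_rot": [0,0,0],"jaw": 0},
  {"translation": [0,0,2.6],"delta_rot": [0,0,0],"jaw": 0},
  {"translation": [0,0,3.1],"delta_rot": [0,0,0],"jaw": 0},
  {"translation": [0,0,3.5],"delta_rot": [0,0,0],"jaw": 0},
  {"translation": [0,0,3.8],"delta_rot": [0,0,0],"jaw": 0},
  {"translation": [0,0,3.8],"delta_rot": [0,0,0],"jaw": 0},
  {"translation": [0,0,3.8],"delta_rot": [0,0,0],"jaw": 0},
])

```text
time: 5.8
tool_pos: [0.4486, -0.1502, 0.2126]
tool_rot: [0.0, -0.012, 1.0, -0.0]
contact_force: [0.0, 0.3, -0.2]
gripper_width: 0.001
grasp_force: 0.0
```

Emit:
send_rows([
  {"translation": [0,-1,0],"delta_rot": [0,0,0],"jaw": 0},
  {"translation": [0,-1.6,0],"delta_rot": [0,0,0],"jaw": 0},
  {"translation": [0,-2.2,0],"delta_rot": [0,0,0],"jaw": 0},
  {"translation": [0,-2.8,0],"delta_rot": [0,0,0],"jaw": 0},
  {"translation": [0,-3.4,0],"delta_rot": [0,0,0],"jaw": 0},
  {"translation": [0,-4.0,0],"delta_rot": [0,0,0],"jaw": 0},
  {"translation": [0,-4.6,0],"delta_rot": [0,0,0],"jaw": 0},
  {"translation": [0,-5.2,0],"delta_rot": [0,0,0],"jaw": 0},
])

```text
time: 6.6
tool_pos: [0.4498, -0.2025, 0.2125]
tool_rot: [0.0, -0.012, 1.0, 0.0]
contact_force: [0.2, 2.3, 3.0]
gripper_width: -0.001
grasp_force: 1.5
```

```bash
cat > b.py <<'E'
from h import *
s=state();print(s["tool_pos"],s["contact_force"])
f=grab_frame("top");P=pts(f);hsv=cv2.cvtColor(f["pixels"],cv2.COLOR_BGR2HSV); H,S,V=[hsv[...,i].astype(int) for i in range(3)]
m=(P[...,2]>.205)&(P[...,2]<.225)&(H<25)&(S>70)&(P[...,0]<.6)&(P[...,0]>.3)&(P[...,1]<-.15)&(P[...,1]>-.32)
c=max(cv2.findContours(m.astype(np.uint8),0,2)[0],key=cv2.contourArea)[:,0]
print(cv2.minAreaRect((plane(f,c,.215)[:,:2]*1000).astype(np.float32)))
# fence-side edge line, one sample per row
W=[];F=[]
for r in range(400):
    q=np.where(m[r])[0]
    if len(q)>10: W.append((q[-1]+.5,r))
    g=np.where((P[r,:,2]>.262)&(P[r,:,2]<.29)&(S[r]<60)&(np.arange(640)>440)&(np.arange(640)<490))[0]
    if len(g)>3: F.append((g[0]-.5,r))
for n,A,z in(("board edge",W[4:-4],.215),("fence top front",F[3:-3],.275)):
    k=cv2.fitLine(plane(f,np.array(A),z)[:,:2].astype(np.float32),cv2.DIST_HUBER,0,.001,.001).ravel()
    print(n,"angle",k[1]/k[0],"y at x=.45",k[3]+(.45-k[2])*k[1]/k[0])
cv2.imwrite("pics/t_%d.png"%(s["time"]*100),cv2.resize(f["pixels"][150:310,350:490],None,fx=3.7,fy=3.7,interpolation=cv2.INTER_CUBIC))
E
python3 b.py
```

```text
[ 0.44979359 -0.20248137  0.21245533] [0.22384324 2.30798003 3.03851868]
((381.5054016113281, -249.30014038085938), (77.6569595336914, 72.62169647216797), 0.29648637771606445)
board edge angle -0.04318241 y at x=.45 -0.2874364
fence top front angle 0.025815092 y at x=.45 -0.2978305
```

Emit:
send_rows([
  {"translation": [0,-0.15,0],"delta_rot": [0,0,0],"jaw": 0},
  {"translation": [0,-0.3,0],"delta_rot": [0,0,0],"jaw": 0},
  {"translation": [0,-0.45,0],"delta_rot": [0,0,0],"jaw": 0},
  {"translation": [0,-0.6,0],"delta_rot": [0,0,0],"jaw": 0},
  {"translation": [0,-0.7,0],"delta_rot": [0,0,0],"jaw": 0},
  {"translation": [0,-0.8,0],"delta_rot": [0,0,0],"jaw": 0},
  {"translation": [0,-0.9,0],"delta_rot": [0,0,0],"jaw": 0},
  {"translation": [0,-0.9,0],"delta_rot": [0,0,0],"jaw": 0},
])

```text
time: 7.45
tool_pos: [0.45, -0.2113, 0.2123]
tool_rot: [0.0, -0.012, 1.0, -0.0]
contact_force: [0.5, 3.3, 1.9]
gripper_width: -0.002
grasp_force: 1.3
```

Emit:
send_rows([
  {"translation": [0,-0.05,0],"delta_rot": [0,0,0],"jaw": 0},
  {"translation": [0,-0.1,0],"delta_rot": [0,0,0],"jaw": 0},
  {"translation": [0,-0.15,0],"delta_rot": [0,0,0],"jaw": 0},
  {"translation": [0,-0.2,0],"delta_rot": [0,0,0],"jaw": 0},
  {"translation": [0,-0.2,0],"delta_rot": [0,0,0],"jaw": 0},
  {"translation": [0,-0.2,0],"delta_rot": [0,0,0],"jaw": 0},
  {"translation": [0,-0.2,0],"delta_rot": [0,0,0],"jaw": 0},
  {"translation": [0,-0.2,0],"delta_rot": [0,0,0],"jaw": 0},
])

```text
time: 8.25
tool_pos: [0.45, -0.2132, 0.2123]
tool_rot: [-0.0, -0.012, 1.0, -0.0]
contact_force: [-0.1, 2.5, 2.5]
gripper_width: 0.001
grasp_force: 1.3
```

Still sliding friction only (~2.5 N); continue in small steps.

Emit:
send_rows([
  {"translation": [0,-0.05,0],"delta_rot": [0,0,0],"jaw": 0},
  {"translation": [0,-0.1,0],"delta_rot": [0,0,0],"jaw": 0},
  {"translation": [0,-0.15,0],"delta_rot": [0,0,0],"jaw": 0},
  {"translation": [0,-0.2,0],"delta_rot": [0,0,0],"jaw": 0},
  {"translation": [0,-0.2,0],"delta_rot": [0,0,0],"jaw": 0},
  {"translation": [0,-0.2,0],"delta_rot": [0,0,0],"jaw": 0},
  {"translation": [0,-0.2,0],"delta_rot": [0,0,0],"jaw": 0},
  {"translation": [0,-0.2,0],"delta_rot": [0,0,0],"jaw": 0},
])

```text
time: 9.05
tool_pos: [0.45, -0.2152, 0.2123]
tool_rot: [-0.0, -0.012, 1.0, -0.0]
contact_force: [0.7, 2.7, 2.0]
gripper_width: -0.003
grasp_force: 1.4
```

Emit:
send_rows([
  {"translation": [0,-0.03,0],"delta_rot": [0,0,0],"jaw": 0},
  {"translation": [0,-0.06,0],"delta_rot": [0,0,0],"jaw": 0},
  {"translation": [0,-0.1,0],"delta_rot": [0,0,0],"jaw": 0},
  {"translation": [0,-0.1,0],"delta_rot": [0,0,0],"jaw": 0},
  {"translation": [0,-0.1,0],"delta_rot": [0,0,0],"jaw": 0},
  {"translation": [0,-0.1,0],"delta_rot": [0,0,0],"jaw": 0},
  {"translation": [0,-0.1,0],"delta_rot": [0,0,0],"jaw": 0},
  {"translation": [0,-0.1,0],"delta_rot": [0,0,0],"jaw": 0},
])

```text
time: 9.85
tool_pos: [0.4501, -0.2162, 0.2124]
tool_rot: [0.0, -0.012, 1.0, -0.0]
contact_force: [-0.3, 4.4, 3.4]
gripper_width: 0.003
grasp_force: 1.7
```

```bash
python3 b.py
```

```text
[ 0.45006799 -0.21615687  0.21235497] [-0.28975781  4.42452477  3.41935363]
((382.78192138671875, -263.9501037597656), (75.2555923461914, 73.78953552246094), 0.2964858114719391)
board edge angle 0.2550903 y at x=.45 -0.28484476
fence top front angle 0.02460495 y at x=.45 -0.2976972
```

Emit:
send_rows([
  {"translation": [0,-0.03,0],"delta_rot": [0,0,0],"jaw": 0},
  {"translation": [0,-0.06,0],"delta_rot": [0,0,0],"jaw": 0},
  {"translation": [0,-0.1,0],"delta_rot": [0,0,0],"jaw": 0},
  {"translation": [0,-0.1,0],"delta_rot": [0,0,0],"jaw": 0},
  {"translation": [0,-0.1,0],"delta_rot": [0,0,0],"jaw": 0},
  {"translation": [0,-0.1,0],"delta_rot": [0,0,0],"jaw": 0},
  {"translation": [0,-0.1,0],"delta_rot": [0,0,0],"jaw": 0},
  {"translation": [0,-0.1,0],"delta_rot": [0,0,0],"jaw": 0},
])

```text
time: 10.7
tool_pos: [0.4501, -0.2172, 0.2123]
tool_rot: [-0.0, -0.012, 1.0, -0.0]
contact_force: [-0.4, 3.5, 3.3]
gripper_width: 0.006
grasp_force: 1.7
```

Emit:
send_rows([
  {"translation": [0,-0.03,0],"delta_rot": [0,0,0],"jaw": 0},
  {"translation": [0,-0.06,0],"delta_rot": [0,0,0],"jaw": 0},
  {"translation": [0,-0.1,0],"delta_rot": [0,0,0],"jaw": 0},
  {"translation": [0,-0.1,0],"delta_rot": [0,0,0],"jaw": 0},
  {"translation": [0,-0.1,0],"delta_rot": [0,0,0],"jaw": 0},
  {"translation": [0,-0.1,0],"delta_rot": [0,0,0],"jaw": 0},
  {"translation": [0,-0.1,0],"delta_rot": [0,0,0],"jaw": 0},
  {"translation": [0,-0.1,0],"delta_rot": [0,0,0],"jaw": 0},
])

```text
time: 11.5
tool_pos: [0.4501, -0.2181, 0.2123]
tool_rot: [-0.0, -0.012, 1.0, -0.0]
contact_force: [0.5, 3.7, 2.3]
gripper_width: -0.002
grasp_force: 1.7
```

Emit:
send_rows([
  {"translation": [0,-0.03,0],"delta_rot": [0,0,0],"jaw": 0},
  {"translation": [0,-0.06,0],"delta_rot": [0,0,0],"jaw": 0},
  {"translation": [0,-0.09,0],"delta_rot": [0,0,0],"jaw": 0},
  {"translation": [0,-0.12,0],"delta_rot": [0,0,0],"jaw": 0},
  {"translation": [0,-0.15,0],"delta_rot": [0,0,0],"jaw": 0},
  {"translation": [0,-0.15,0],"delta_rot": [0,0,0],"jaw": 0},
  {"translation": [0,-0.15,0],"delta_rot": [0,0,0],"jaw": 0},
  {"translation": [0,-0.15,0],"delta_rot": [0,0,0],"jaw": 0},
])

```text
time: 12.3
tool_pos: [0.4501, -0.2197, 0.2123]
tool_rot: [-0.0, -0.012, 1.0, -0.0]
contact_force: [-0.7, 4.0, 3.0]
gripper_width: -0.001
grasp_force: 1.7
```

```bash
python3 b.py
```

```text
[ 0.45014207 -0.21965174  0.21230604] [-0.74070345  3.96534329  3.03549421]
((382.79840087890625, -266.7702331542969), (75.2518539428711, 73.724365234375), 0.29648497700691223)
board edge angle 0.26767376 y at x=.45 -0.28828633
fence top front angle 0.024280429 y at x=.45 -0.29753095
```

```bash
ls pics; cp pics/t_1*.png /tmp; cp $(ls -t pics/t_*.png|head -1) pics/now.png
```

```text
c.png
c2.png
s1.png
s2.png
scene0.png
t_1230.png
t_660.png
t_985.png
top0.png
```

View pics/now.png

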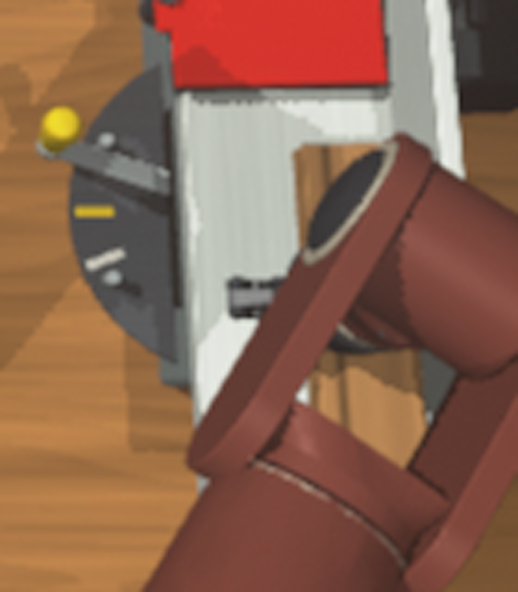

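The picture shows the lever over the red mark (crop (100,165)) and the board close to the fence, mostly hidden by the arm. Continuing in half-millimetre steps.

Emit:
send_rows([
  {"translation": [0,-0.02,0],"delta_rot": [0,0,0],"jaw": 0},
  {"translation": [0,-0.04,0],"delta_rot": [0,0,0],"jaw": 0},
  {"translation": [0,-0.06,0],"delta_rot": [0,0,0],"jaw": 0},
  {"translation": [0,-0.08,0],"delta_rot": [0,0,0],"jaw": 0},
  {"translation": [0,-0.1,0],"delta_rot": [0,0,0],"jaw": 0},
  {"translation": [0,-0.1,0],"delta_rot": [0,0,0],"jaw": 0},
  {"translation": [0,-0.1,0],"delta_rot": [0,0,0],"jaw": 0},
  {"translation": [0,-0.1,0],"delta_rot": [0,0,0],"jaw": 0},
])

```text
time: 13.15
tool_pos: [0.45, -0.2202, 0.2123]
tool_rot: [-0.0, -0.012, 1.0, 0.0]
contact_force: [0.1, 5.5, 3.5]
gripper_width: -0.006
grasp_force: 2.8
```

Emit:
send_rows([
  {"translation": [0,-0.02,0],"delta_rot": [0,0,0],"jaw": 0},
  {"translation": [0,-0.04,0],"delta_rot": [0,0,0],"jaw": 0},
  {"translation": [0,-0.06,0],"delta_rot": [0,0,0],"jaw": 0},
  {"translation": [0,-0.08,0],"delta_rot": [0,0,0],"jaw": 0},
  {"translation": [0,-0.1,0],"delta_rot": [0,0,0],"jaw": 0},
  {"translation": [0,-0.1,0],"delta_rot": [0,0,0],"jaw": 0},
  {"translation": [0,-0.1,0],"delta_rot": [0,0,0],"jaw": 0},
  {"translation": [0,-0.1,0],"delta_rot": [0,0,0],"jaw": 0},
])

```text
time: 13.95
tool_pos: [0.45, -0.2203, 0.2123]
tool_rot: [-0.0, -0.012, 1.0, 0.002]
contact_force: [-1.4, 8.3, 5.4]
gripper_width: -0.004
grasp_force: 4.5
```

The board has stopped against the fence and the arm is compliant; one gentle extra press to seat it, then retreat.

Emit:
send_rows([
  {"translation": [0,-0.05,0],"delta_rot": [0,0,0],"jaw": 0},
  {"translation": [0,-0.1,0],"delta_rot": [0,0,0],"jaw": 0},
  {"translation": [0,-0.15,0],"delta_rot": [0,0,0],"jaw": 0},
  {"translation": [0,-0.2,0],"delta_rot": [0,0,0],"jaw": 0},
  {"translation": [0,-0.25,0],"delta_rot": [0,0,0],"jaw": 0},
  {"translation": [0,-0.25,0],"delta_rot": [0,0,0],"jaw": 0},
  {"translation": [0,-0.25,0],"delta_rot": [0,0,0],"jaw": 0},
  {"translation": [0,-0.25,0],"delta_rot": [0,0,0],"jaw": 0},
])

```text
time: 14.75
tool_pos: [0.45, -0.2205, 0.2123]
tool_rot: [-0.001, -0.013, 1.0, 0.005]
contact_force: [-2.1, 17.2, 9.0]
gripper_width: 0.005
grasp_force: 8.8
```

Emit:
send_rows([
  {"translation": [0,0.2,0],"delta_rot": [0,0,0],"jaw": 0},
  {"translation": [0,1,0],"delta_rot": [0,0,0],"jaw": 0},
  {"translation": [0,3,0],"delta_rot": [0,0,0],"jaw": 0},
  {"translation": [0,6,-1],"delta_rot": [0,0,0],"jaw": 0},
  {"translation": [0,10,-4],"delta_rot": [0,0,0],"jaw": 0},
  {"translation": [0,14,-6],"delta_rot": [0,0,0],"jaw": 0},
  {"translation": [0,18,-6],"delta_rot": [0,0,0],"jaw": 0},
  {"translation": [0,22,-6],"delta_rot": [0,0,0],"jaw": 0},
])

```text
time: 15.55
tool_pos: [0.4451, -0.0035, 0.273]
tool_rot: [0.001, -0.012, 1.0, -0.001]
contact_force: [1.3, 0.2, -1.0]
gripper_width: 0.001
grasp_force: 0.0
```

Emit:
send_rows([
  {"translation": [0,5,0],"delta_rot": [0,0,0],"jaw": 0},
  {"translation": [0,10,0],"delta_rot": [0,0,0],"jaw": 0},
  {"translation": [0,15,0],"delta_rot": [0,0,0],"jaw": 0},
  {"translation": [0,20,0],"delta_rot": [0,0,0],"jaw": 0},
  {"translation": [0,23,0],"delta_rot": [0,0,0],"jaw": 0},
  {"translation": [0,25,0],"delta_rot": [0,0,0],"jaw": 0},
  {"translation": [0,25,0],"delta_rot": [0,0,0],"jaw": 0},
  {"translation": [0,25,0],"delta_rot": [0,0,0],"jaw": 0},
])

```text
time: 16.35
tool_pos: [0.4389, 0.2453, 0.2717]
tool_rot: [0.0, -0.012, 1.0, -0.001]
contact_force: [-1.0, 0.2, 0.2]
gripper_width: -0.002
grasp_force: 0.0
```

```bash
python3 b.py; cp $(ls -t pics/t_*.png|head -1) pics/end.png
```

```text
[0.43892221 0.24528385 0.2716612 ] [-0.98077442  0.1890656   0.18697232]
((451.40179443359375, -266.0021057128906), (217.31546020507812, 73.26585388183594), 1.434070348739624)
board edge angle 0.025197763 y at x=.45 -0.3027393
fence top front angle 0.024913529 y at x=.45 -0.29764715
```

View pics/end.png

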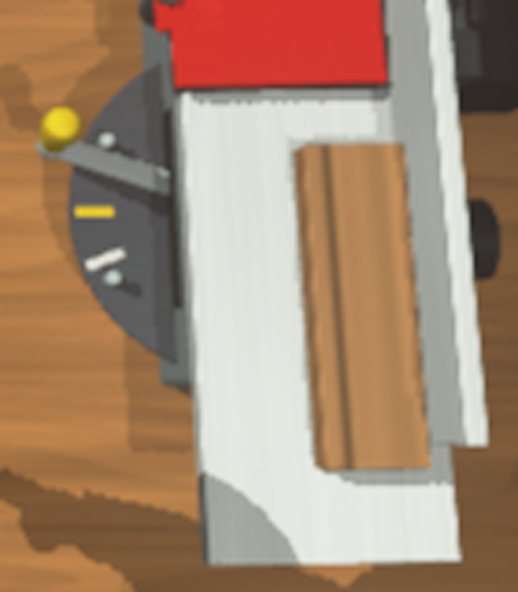

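The board lies flush along the fence (crop edge (405,145)–(428,465)), parallel within 0.001 rad and short of the guard. The lever covers the red mark and the arm is clear.

```bash
python3 -c "
from plant import *
print(job_done())"
```

```text
the job is handed in; nothing more can be done
None
```

The job is handed in: the final camera check showed the depth lever at its second stop on the red mark, the board flat against the fence and short of the guard, and the arm clear of everything; no verdict came back.

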